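# Unscrew the left-hand gas canister from its dock and stand it on the balance

## Task

The small gas canister in the bench dock is to be weighed. It has a left-hand fuel-gas thread, so turn its winged head clockwise, seen from above, until the engraved lines on the head stand over those on the dock's collar; then draw the canister straight up out of the well, stand it gently, upright, in the middle of the balance pan and let go. Leave the dye bottle and the wax cup where they stand.

Things in the scene. Friction and masses are not known exactly. Their poses are not given: they have to be found in the camera images.
- dock: Dock bolted to the bench: grey foot 120x100x10 mm, round steel body with a brass hexagon with nicked corners (sign of a left-hand thread), steel collar 72 mm across with its top at 88 mm, hose spigot to 75 mm on its +x side. Origin: centre of the underside, on the well's axis; z up. Well: 35.6 mm bore, floor at 14 mm. The collar's two engraved lines lie on its +y and -y sides, seen from above and from the side.
- canister_grip (a point): Loose canister, 117 mm tall, 0.25 to 0.5 kg, standing in the well; this point is on its axis, 103 mm above its flat underside (body 34 mm across), at the middle of the steel grip on top: 38 mm along x by 30 mm along y (pinch the flats across y), from 85 to 117 mm. Skirt 55 mm across with engraved lines on its +y and -y sides, top 18 mm below this point. For the wings and thread see the next entry.
- wing (a point): Point on the +x wing of the canister, 50 mm from its axis, at the wing's mid-height, 15 mm below canister_grip. The two wings lie along the canister's +x and -x, 11 mm high and 9 mm thick, with 15 mm round ends, and reach 65 mm from the axis; one can be pushed round with a closed fingertip. They clear the collar's top by 8 mm when home.
- thread (a point): Centre of the collar's mouth, 88 mm above the bench, axes as the dock. Two-start left-hand thread: home, the canister's x axis lies 2.30 to 2.62 rad counter-clockwise of the dock's; turned clockwise (2 to 8 N at a wing; a rubber seal drags) it climbs 7 mm and stays where left; it lifts out only with the lines together, wings in line with the spigot (+0.4 to -0.1 rad, either way round), by a second stop.
- pan (a point): Centre of the top of the balance's round steel pan, 115 mm across, 47 mm above the bench; the balance is fixed, a low white box 185x150x36 mm that reaches 118 mm from this point towards its display end (-x of this frame), 67 mm the other way and 75 mm to each side.
- dye_bottle_mid (a point): Brown dropper bottle, 27 mm across, 88 mm tall, loose, beside the dock; this point is half-way up. Leave it alone.
- wax_cup_mid (a point): Clear cup with dark red wax, 70 mm across, 79 mm tall, loose; this point is half-way up. Leave it alone.

How it is judged:
By the outcome, as a careful person would: the job done as asked, in the order asked, and still so for the second after the job is handed in, with the robot touching nothing.
It also fails if it takes over 61 s, if anything falls off the work surface, if the arm or the gripper's body presses on something with over 40 N, if the wrist force passes 120 N, or if a joint passes its speed limit or range.

## Robot

A 6-joint arm with a two-finger parallel gripper is mounted at the origin on a cart in front of the work surface, level with it; the furniture and walls round the work are solid. World frame = base frame: x ahead of the robot, y to its left, z up, the work surface at z = 0. Lengths are in m, angles in degrees, forces in N, time in s.
With the tool pointing down it reaches from about 0.275 to 0.825 m from the base axis. Payload 5.2 kg.
Tool frame: the origin (TCP) lies between the finger pads; the fingertips stand 8 mm ahead of it and the grasp point (between the pads) lies 11 mm behind it (manip.finger_overhang is the distance from the TCP to the fingertips, in m); y points along the fingers, x is the direction in which the jaws open and shut, and the axes are right-handed (so a half turn about y gives the same grasp; the last joint's range is limited). The gripper opens to 93 mm and grips with 3 to 60 N. Pads are 15 mm wide; open, the fingers measure 128 mm over their backs; the gripper's body (75 mm by 188 mm) begins 65 mm behind the grasp point.
Start: joints at [52.666, 14.817, 87.949, -0, 77.235, -11.62], TCP at [0.239, 0.496, 0.227] pointing down, gripper open.
Joint ranges: [-179.93, 179.93], [-52.35, 119.4], [10.71, 147.94], [-69.91, 249.91], [12.55, 155.21], [-178.61, 178.61]. Speed limits (degrees/s): [147.25, 147.25, 180, 180, 180, 180].

## Interface

Orientations are given as [roll, pitch, yaw] about the fixed x, y, z axes, in that order (R = Rz(yaw) Ry(pitch) Rx(roll)).
In Python, from bench import manip, hand, planner, viewer, order, find_in, place_of, readout gives the robot as it stands. Calls block until the motion is done:
- manip.goto(position, orientation): joint-space move of the TCP to a pose.
- manip.line_to(position, velocity=0.15, ori=None, max_force=None): straight line of the TCP; ori=None keeps the orientation; velocity is the mean speed in m/s. With max_force (N) it stops when the force on the tool has changed by that much, and returns True; else False.
- manip.movej(angles): joint-space move.
- hand.command_gripper(opening, squeeze=None): finger opening in m; squeeze is the grip in N (None keeps the last); returns when the fingers have stopped.
- manip.hold(seconds).
- planner.inverse_kinematics(position, orientation): joint angles nearest the present ones, or None.
- viewer.read_camera(name): name is "scene" or "side" or "wrist"; returns a dict with "image" (480x640x3 uint8, red, green, blue), "mtx" (3x3 intrinsics, pixels), "view" (4x4, takes a point from world to camera coordinates). Camera axes: x right, y up, looking along -z (the intrinsics and any distortion apply to the point x, -y, -z); pixel columns grow to the right and rows downward; lengths in m; the calibration is good to about 2 mm. The wrist camera is an equidistant fisheye: a pixel r from the principal point sees the ray r / f radians off the axis. A picture is of the moment at which its call begins. There is no depth.
A pose or a line that the arm cannot do raises manip.Unreachable and nothing moves.
- order.hand_in(): hands the job in, once; it reports no verdict.
Trained networks look in the newest picture that a camera, given by its name, has taken for a name from the list of things; names that differ only in an ending like _2 or _b are one class to them, and where a whole thing is asked for, a point or a joint stands for the part that bears it (a point fixed in the world has none). Each returns a list of dicts, best first, with "conf" (0 to 1); they miss things now and then, are a little off and sometimes report something else, mostly with a low value. They report only what shows in the picture. A call takes as long as a camera call.
- find_in(camera, thing): "centre" ([x, y, z] in m, in the coordinates of the camera as it stood for that picture, good to about 4 mm: the middle of the surface that is visible of it).
- place_of(camera, thing): "centre" ([x, y, z] in m, in the coordinates of the camera as it stood for that picture, good to about 4 mm: a listed point, or the origin of a listed thing).
Readings, each from a call of its own:
- readout.current_t(): time.
- readout.current_joint_pos(): joint angles.
- readout.current_qd(): joint speeds.
- readout.current_effort(): joint torques, N m.
- readout.current_ee_pos(): TCP position.
- readout.current_tool_rot(): TCP orientation.
- readout.current_wrist_force(): force on the tool from outside, world axes, zero at the start.
- readout.current_wrist_torque(): the same for the moment, N m.
- readout.current_width(): finger opening in m.
Only numpy, scipy, OpenCV 4.12 (cv2) and the standard library are available. Lean on these libraries where they do the work, as an engineer would, in place of code of your own. Each camera call takes 0.05 s, during which the arm holds its last target.

## Working session

There is one attempt and no reset: what is moved stays moved. The work goes in short steps, each a Python script; the robot and the scene stay as the last script left them, time stands still between calls to the robot, and variables do not carry over. Pictures are saved under pics/ and viewed, and the job is handed in when it is done.

```bash
ls; mkdir -p pics; cat > h.py <<'E'
import numpy as np, cv2
from bench import manip, hand, planner, viewer, order, find_in, place_of, readout
def cam(n,fn=None):
    c=viewer.read_camera(n)
    if fn: cv2.imwrite('pics/'+fn,c['image'][:,:,::-1])
    return c
def toworld(c,p):
    return (np.linalg.inv(c['view'])@np.r_[p,1])[:3]
def proj(c,P):
    q=(c['view']@np.r_[P,1])[:3]; v=c['mtx']@np.array([q[0],-q[1],-q[2]]); return v[:2]/v[2]
E
python3 - <<'E'
from h import *
for n in ['scene','side','wrist']:
    c=cam(n,n+'0.png')
    print(n,c['mtx'].round(1).tolist(),[k for k in c])
    for t in ['dock','canister_grip','wing','thread','pan','dye_bottle_mid','wax_cup_mid']:
        r=place_of(n,t)
        print(t,[(round(d['conf'],2),toworld(c,d['centre']).round(4).tolist()) for d in r[:3]])
print(readout.current_t())
E
```

```text
pics
scene [[473.4, 0.0, 314.8], [0.0, 473.4, 241.3], [0.0, 0.0, 1.0]] ['image', 'mtx', 'view']
dock [(0.81, [0.504, -0.1763, 0.0001]), (0.21, [0.5028, -0.1769, 0.1111])]
canister_grip [(0.62, [0.503, -0.1776, 0.115])]
wing [(0.59, [0.4616, -0.152, 0.102])]
thread [(0.89, [0.5056, -0.1833, 0.0885])]
pan [(0.68, [0.5429, 0.0759, 0.0472])]
dye_bottle_mid [(0.9, [0.4013, -0.2076, 0.0396]), (0.71, [0.7471, -0.1948, 0.0403])]
wax_cup_mid [(0.85, [0.7471, -0.1968, 0.0409]), (0.43, [0.464, -0.1536, 0.099])]
side [[518.2, 0.0, 324.4], [0.0, 518.2, 239.9], [0.0, 0.0, 1.0]] ['image', 'mtx', 'view']
dock [(0.59, [0.5023, -0.1708, 0.0047])]
canister_grip [(0.55, [0.5047, -0.1707, 0.1206])]
wing [(0.95, [0.4602, -0.1526, 0.1051])]
thread [(0.82, [0.5069, -0.1779, 0.0883])]
pan [(0.95, [0.5416, 0.0776, 0.0505])]
dye_bottle_mid [(0.78, [0.4017, -0.2048, 0.0468])]
wax_cup_mid [(0.57, [0.7391, -0.1954, 0.0408])]
wrist [[371.6, 0.0, 323.7], [0.0, 371.6, 232.3], [0.0, 0.0, 1.0]] ['image', 'mtx', 'view']
dock []
canister_grip []
wing []
thread []
pan []
dye_bottle_mid []
wax_cup_mid []
1.2
```

View pics/scene0.png

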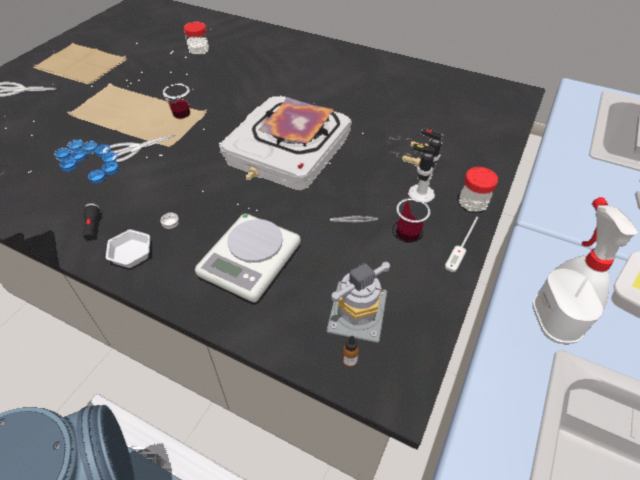

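View pics/side0.png

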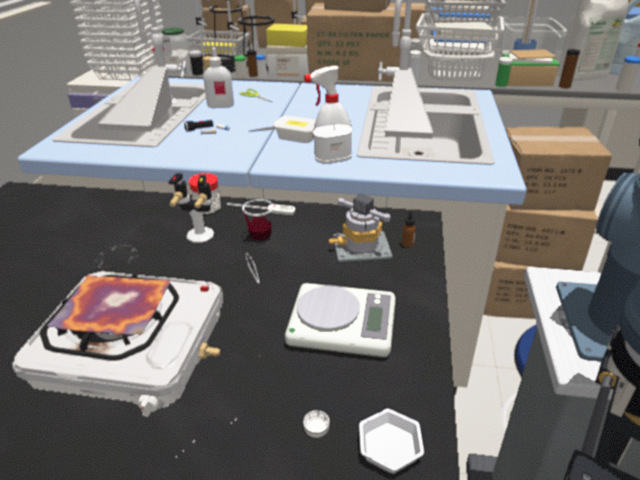

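```bash
python3 - <<'E'
import cv2
a=cv2.imread('pics/scene0.png');
from h import *
c=cam('scene');d=cam('side')
u=proj(c,[.504,-.177,.09]).astype(int);v=proj(d,[.504,-.177,.09]).astype(int);print(u,v)
b=cv2.imread('pics/side0.png')
f=lambda i,p:cv2.resize(i[max(p[1]-70,0):p[1]+70,max(p[0]-70,0):p[0]+70],(400,400),interpolation=cv2.INTER_CUBIC)
cv2.imwrite('pics/crop0.png',np.hstack([f(a,u),f(b,v)]))
E
```

```text
[359 284] [362 214]
```

View pics/crop0.png

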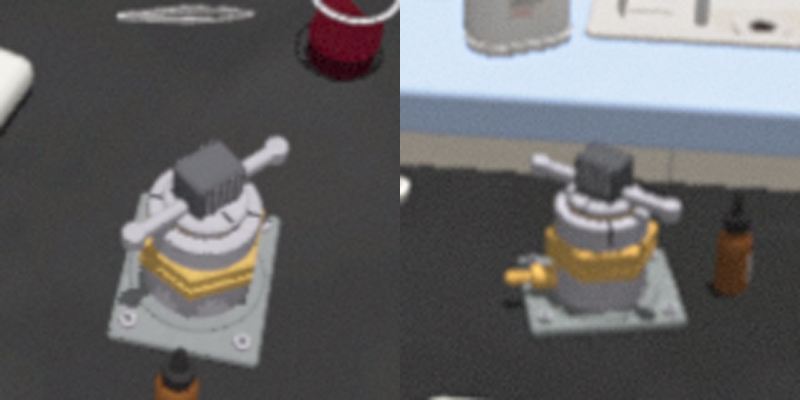

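```bash
python3 - <<'E'
from h import *
print(readout.current_tool_rot())
for yaw in range(-180,180,30):
    q=planner.inverse_kinematics([.504,-.176,.28],[180,0,yaw]); print(yaw,None if q is None else np.round(q,1))
w=cam('wrist'); V=np.linalg.inv(w['view']); print((V[:3,3]-readout.current_ee_pos()).round(3),V[:3,2].round(2))
E
```

```text
[-8.99999491e+01  7.03086515e-04  6.42843683e+01]
-180 [-55.4  49.6  74.4  51.  133.  130.1]
-150 [-43.   59.2  52.7  39.2 152.5 125.9]
-120 None
-90 None
-60 [ -7.6  56.7  58.3 -61.2 135.9  37.5]
-30 [  2.   46.6  81.2 -69.  114.7  42.5]
0 None
30 [  4.2  26.6 132.7 245.6  81.1  71.2]
60 None
90 None
120 [-77.4  28.9 125.3  74.3  97.5 114.8]
150 [-67.2  38.9  99.3  60.5 113.8 125.4]
[-0.073  0.036  0.159] [-0.27  0.13  0.96]
```

```bash
python3 - <<'E'
from h import *
for yaw in range(-180,180,20):
    q=planner.inverse_kinematics([.504,-.176,.24],[-90,0,yaw]); print(yaw,None if q is None else np.round(q,1))
E
```

```text
-180 [-31.2  12.6  88.9  -0.   78.4 148.8]
-160 [-31.2  12.6  88.9  -0.   78.4 128.8]
-140 [-31.2  12.6  88.9  -0.   78.4 108.8]
-120 [-31.2  12.6  88.9   0.   78.4  88.8]
-100 [-31.2  12.6  88.9   0.   78.4  68.8]
-80 [-31.2  12.6  88.9   0.   78.4  48.8]
-60 [-31.2  12.6  88.9   0.   78.4  28.8]
-40 [-31.2  12.6  88.9   0.   78.4   8.8]
-20 [-31.2  12.6  88.9   0.   78.4 -11.2]
0 [-31.2  12.6  88.9   0.   78.4 -31.2]
20 [-31.2  12.6  88.9   0.   78.4 -51.2]
40 [-31.2  12.6  88.9   0.   78.4 -71.2]
60 [-31.2  12.6  88.9  -0.   78.4 -91.2]
80 [ -31.2   12.6   88.9   -0.    78.4 -111.2]
100 [ -31.2   12.6   88.9    0.    78.4 -131.2]
120 [ -31.2   12.6   88.9   -0.    78.4 -151.2]
140 [ -31.2   12.6   88.9   -0.    78.4 -171.2]
160 [-31.2  12.6  88.9  -0.   78.4 168.8]
```

```bash
python3 - <<'E'
from h import *
manip.goto([.504,-.176,.25],[-90,0,60])
c=cam('wrist','w1.png'); print(c['view'].round(4).tolist())
for t in ['dock','canister_grip','wing','thread','dye_bottle_mid']:
    r=place_of('wrist',t)
    print(t,[(round(d['conf'],2),toworld(c,d['centre']).round(4).tolist()) for d in r[:3]])
print(readout.current_t(),readout.current_ee_pos())
E
```

```text
[[0.4993, 0.8664, 0.0009, -0.1008], [-0.8277, 0.4773, -0.2952, 0.5437], [-0.2562, 0.1467, 0.9554, -0.2595], [0.0, 0.0, 0.0, 1.0]]
dock [(0.74, [0.508, -0.18, -0.0])]
canister_grip [(0.95, [0.5099, -0.1796, 0.1199])]
wing [(0.84, [0.4613, -0.154, 0.1012])]
thread []
dye_bottle_mid [(0.7, [0.3974, -0.2035, 0.044])]
4.2083 [ 0.50412861 -0.17562413  0.24999383]
```

View pics/w1.png

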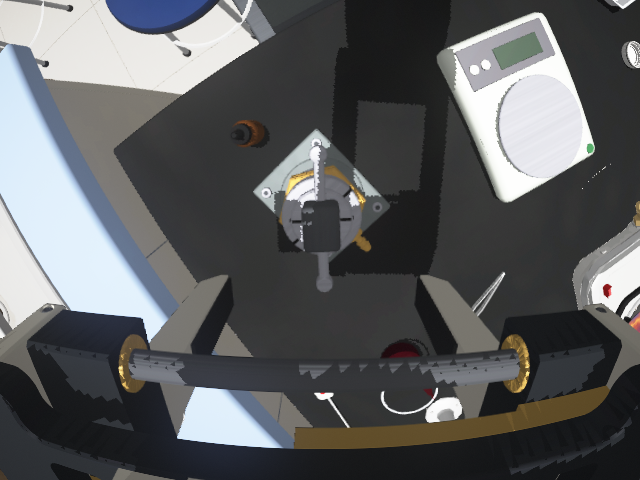

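```bash
cat >> h.py <<'E'
def fish(c,uv,z):
    m=c['mtx']; d=np.array([(uv[0]-m[0,2])/m[0,0],(uv[1]-m[1,2])/m[1,1]]); th=np.linalg.norm(d)
    s=np.sin(th)/th if th>0 else 1
    ray=np.array([d[0]*s,-d[1]*s,-np.cos(th)]); V=np.linalg.inv(c['view']); r=V[:3,:3]@ray; o=V[:3,3]
    return o+r*(z-o[2])/r[2]
def fproj(c,P):
    q=(c['view']@np.r_[P,1])[:3]; v=np.array([q[0],-q[1]]); r=np.linalg.norm(v); th=np.arctan2(r,-q[2]); m=c['mtx']
    return m[:2,2]+v/r*th*m[0,0]
E
python3 - <<'E'
from h import *
c=cam('wrist')
a=fish(c,(316,154),.105);b=fish(c,(324,284),.105)
for n,p,z in [('wA',(316,154),.102),('wB',(324,284),.102),('c1',(317,130),.01),('c2',(254,192),.01),('c3',(389,207),.01),('sp',(364,243),.05)]:
    print(n,fish(c,p,z).round(4))
A=fish(c,(316,154),.102);B=fish(c,(324,284),.102);print((A+B)/2,np.linalg.norm(A-B),np.degrees(np.arctan2(*(A-B)[1::-1])))
img=c['image'];cv2.imwrite('pics/w1c.png',cv2.resize(img[110:310,230:420,::-1],None,fx=3,fy=3,interpolation=cv2.INTER_CUBIC)[:600])
E
```

```text
wA [ 0.4543 -0.1535  0.102 ]
wB [ 0.5586 -0.206   0.102 ]
c1 [ 0.4387 -0.1453  0.01  ]
c2 [ 0.4618 -0.2392  0.01  ]
c3 [ 0.5513 -0.1182  0.01  ]
sp [ 0.5603 -0.1597  0.05  ]
[ 0.50645072 -0.17977066  0.102     ] 0.11670052745162915 153.25831258019406
```

View pics/w1c.png

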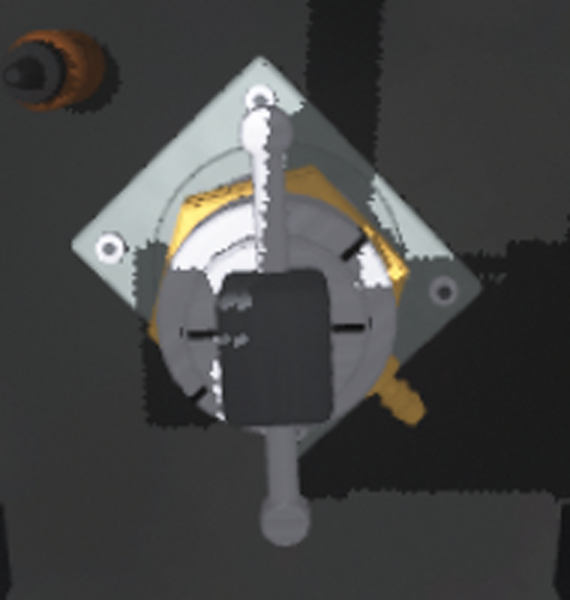

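```bash
python3 - <<'E'
from h import *
ax=[.5065,-.1793]
hand.command_gripper(.060)
manip.goto([*ax,.16],[-90,0,63.3])
print(manip.line_to([*ax,.112],velocity=.08,max_force=8), readout.current_wrist_force().round(2))
hand.command_gripper(.015,squeeze=12)
print(readout.current_width(),readout.current_wrist_force().round(2),readout.current_wrist_torque().round(3),readout.current_ee_pos(),readout.current_t())
c=cam('wrist','w2.png')
E
```

```text
False [-0.45 -1.26 -0.41]
0.029710061226710667 [-0.25 -0.34  0.29] [ 0.017 -0.082  0.019] [ 0.50658688 -0.17929314  0.11202194] 6.775
```

View pics/w2.png

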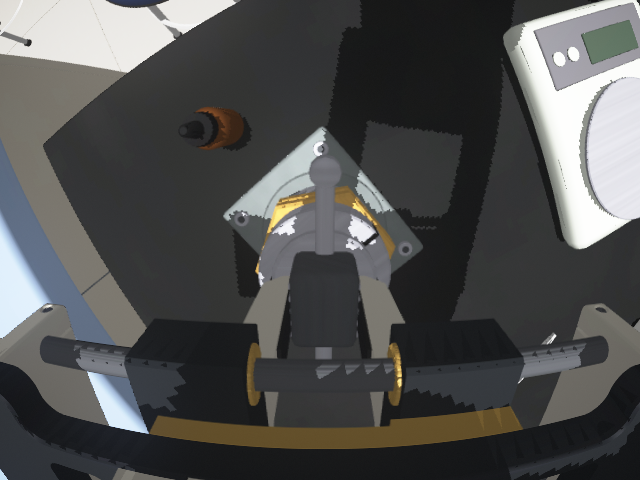

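The picture shows the grip held between the pads around (325,300), with the wing free at (325,170). I'll turn it clockwise in steps next.

```bash
python3 - <<'E'
from h import *
hand.command_gripper(.015,squeeze=30)
p=np.array([.5065,-.1793]); tot=139.7
for s in np.arange(10,61,10):
    z=.112+.007*s/tot
    t0=readout.current_t()
    manip.goto([*p,z],[-90,0,63.3-s])
    f=readout.current_wrist_force();m=readout.current_wrist_torque()
    print(s,f.round(1),m.round(3),round(readout.current_width(),4),round(readout.current_t()-t0,2))
    if np.linalg.norm(f)>30: print('STOP');break
E
```

```text
10 [ 1.1  0.5 -4.9] [-0.054 -0.093 -0.071] 0.0297 0.29
20 [ 0.3 -0.2 -6.1] [-0.113 -0.038 -0.089] 0.0299 0.29
30 [-0.1 -2.3 -6.5] [-0.238  0.116 -0.075] 0.03 0.29
40 [-1.5 -1.4 -6.3] [-0.521  0.441 -0.075] 0.0299 0.29
50 [-3.1 -3.2 -5.3] [-0.679  0.825 -0.088] 0.0298 0.29
60 [-4.1 -3.9 -3.9] [-0.758  1.113 -0.06 ] 0.0298 0.29
```

```bash
python3 - <<'E'
from h import *
p=np.array([.5065,-.1793]); tot=139.7
f=readout.current_wrist_force()
for s in np.arange(60,121,10):
    z=.112+.007*s/tot
    p=p+np.clip(0.00008*f[:2],-.0005,.0005)
    manip.goto([*p,z],[-90,0,63.3-s])
    f=readout.current_wrist_force();m=readout.current_wrist_torque()
    print(s,p.round(4),f.round(1),m.round(3),round(readout.current_width(),4),round(readout.current_t(),2))
    if np.linalg.norm(f)>30: print('STOP');break
print(p)
c=cam('wrist','w3.png');cam('scene','s3.png')
E
```

```text
60 [ 0.5062 -0.1796] [-5.2 -2.2 -4.2] [-0.695  1.188  0.004] 0.0295 9.04
70 [ 0.5058 -0.1798] [-5.5 -2.2 -1.4] [-0.513  1.32  -0.123] 0.0293 9.33
80 [ 0.5053 -0.18  ] [-5.3 -0.1  0.5] [-0.283  1.404 -0.069] 0.0298 9.62
90 [ 0.5049 -0.18  ] [-5.6 -1.   2.4] [-0.126  1.499 -0.082] 0.0303 9.92
100 [ 0.5044 -0.1801] [-5.1 -0.6  4. ] [0.146 1.555 0.029] 0.0296 10.21
110 [ 0.504  -0.1801] [-5.1  1.2  4.9] [ 0.261  1.446 -0.106] 0.0295 10.5
120 [ 0.5036 -0.18  ] [-5.3  1.   4.7] [ 0.51   1.26  -0.128] 0.0297 10.79
[ 0.50362697 -0.18000896]
```

View pics/w3.png

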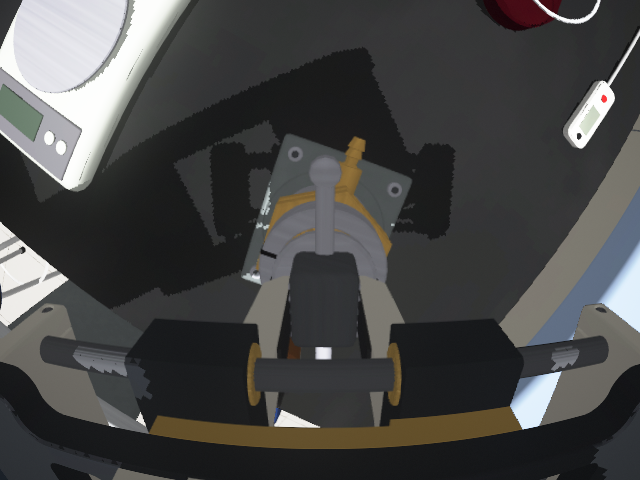

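```bash
python3 - <<'E'
from h import *
p=np.array([.5036,-.1800]); tot=139.7
f=readout.current_wrist_force()
for s in [130,138]:
    z=.112+.007*s/tot
    p=p+np.clip(0.00008*f[:2],-.0005,.0005)
    manip.goto([*p,z],[-90,0,63.3-s])
    f=readout.current_wrist_force();m=readout.current_wrist_torque()
    print(s,p.round(4),f.round(1),m.round(3),round(readout.current_width(),4),round(readout.current_t(),2))
hand.command_gripper(.060)
print(readout.current_wrist_force().round(1))
manip.line_to([*p,.20],velocity=.15)
manip.goto([.5065,-.1793,.25],[-90,0,63.3-138])
c=cam('wrist','w4.png');cam('scene','s4.png');cam('side','sd4.png')
cv2.imwrite('pics/w4c.png',cv2.resize(c['image'][110:310,230:420,::-1],None,fx=3,fy=3,interpolation=cv2.INTER_CUBIC))
for t in ['canister_grip','wing']:
    r=place_of('wrist',t)
    print(t,[(round(d['conf'],2),toworld(c,d['centre']).round(4).tolist()) for d in r[:3]])
print(readout.current_t())
E
```

```text
130 [ 0.5032 -0.1799] [-2.7  3.6  2. ] [ 0.675  0.851 -0.116] 0.0302 11.18
138 [ 0.503  -0.1796] [-0.1  2.4 -0.4] [ 0.659  0.595 -0.111] 0.0299 11.44
[ 0.  -0.7  1. ]
canister_grip [(0.82, [0.512, -0.1797, 0.1264])]
wing [(0.62, [0.5539, -0.1637, 0.1059])]
13.4
```

View pics/w4c.png

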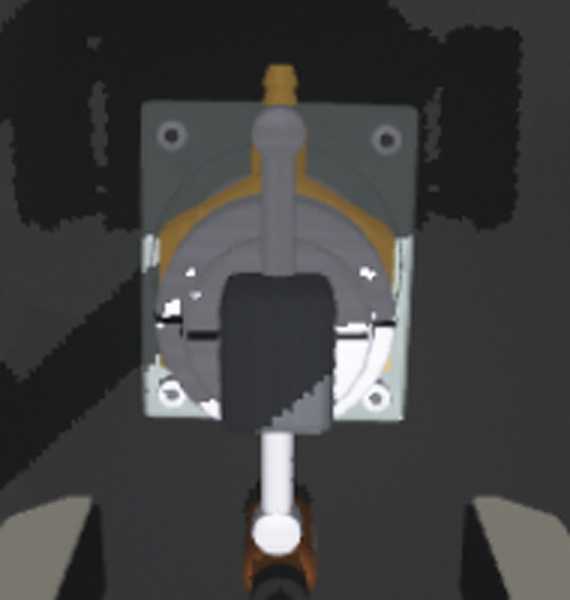

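```bash
python3 - <<'E'
from h import *
c=cam('wrist')
A=fish(c,(322.7,153.7),.109);B=fish(c,(322.3,288),.109);print((A+B)/2,np.linalg.norm(A-B),np.degrees(np.arctan2(*(A-B)[1::-1])))
# collar lines, foot corners
f=lambda u,v:(230+u/3,110+v/3)
for n,p,z in [('L',f(168,320),.088),('R',f(385,324),.088),('hl',f(203,336),.106),('hr',f(352,336),.106),('c1',f(143,102),.01),('c2',f(417,107),.01),('c3',f(147,417),.01),('c4',f(402,420),.01)]: print(n,fish(c,p,z).round(4))
d=cam('scene'); e=cam('side')
for n,k in [('scene',d),('side',e)]:
    place=place_of(n,'pan'); print([(round(q['conf'],2),toworld(k,q['centre']).round(4)) for q in place])
    g=viewer  
    u=proj(k,[.542,.0765,.047]).astype(int);print(u)
    cv2.imwrite('pics/pan_'+n+'.png',cv2.resize(k['image'][u[1]-60:u[1]+60,u[0]-80:u[0]+80,::-1],None,fx=5,fy=5,interpolation=cv2.INTER_CUBIC))
E
```

```text
[ 0.50393322 -0.17821453  0.109     ] 0.1174074559445719 15.05645542590238
L [ 0.4963 -0.1465  0.088 ]
R [ 0.5122 -0.2089  0.088 ]
hl [ 0.4995 -0.1578  0.106 ]
hr [ 0.5106 -0.1981  0.106 ]
c1 [ 0.5498 -0.1157  0.01  ]
c2 [ 0.5737 -0.21    0.01  ]
c3 [ 0.435 -0.145  0.01 ]
c4 [ 0.4595 -0.2387  0.01  ]
[(0.97, array([0.5407, 0.0754, 0.0482]))]
[253 238]
[(0.94, array([0.5413, 0.0816, 0.0509])), (0.49, array([ 0.5035, -0.1735,  0.1248]))]
[328 305]
```

View pics/pan_scene.png

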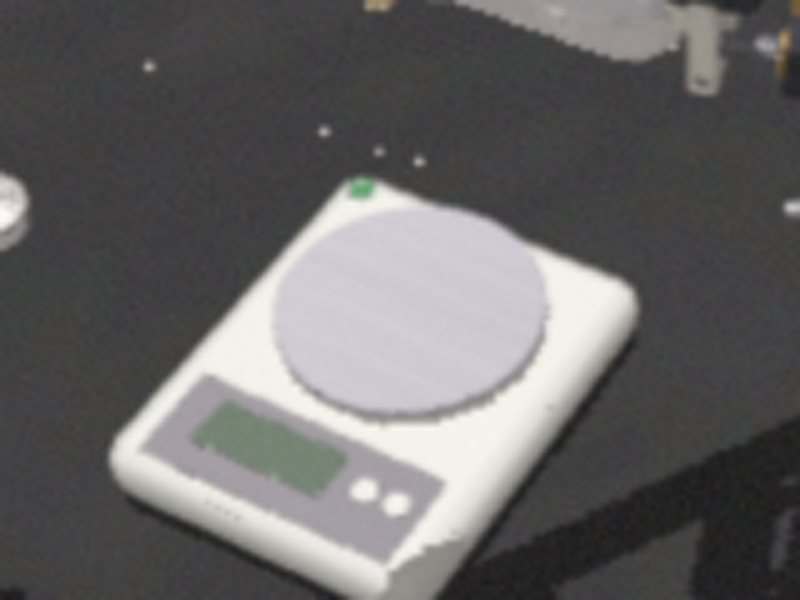

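```bash
python3 - <<'E'
from h import *
def fitpan(img,to,seed,nm):
    m=np.zeros((482,642),np.uint8); im=cv2.GaussianBlur(img,(3,3),0).copy()
    cv2.floodFill(im,m,seed,(0,0,0),(5,)*3,(5,)*3,8|(255<<8)|cv2.FLOODFILL_MASK_ONLY|cv2.FLOODFILL_FIXED_RANGE*0)
    m=m[1:-1,1:-1]; m=cv2.morphologyEx(m,cv2.MORPH_OPEN,np.ones((5,5),np.uint8))
    cs,_=cv2.findContours(m,0,1); k=max(cs,key=cv2.contourArea); 
    P=np.array([to(p) for p in cv2.convexHull(k)[:,0]])[:,:2]
    (cc),r=cv2.minEnclosingCircle((P*1000).astype(np.float32))
    A=np.c_[2*P,np.ones(len(P))];s=np.linalg.lstsq(A,(P**2).sum(1),rcond=None)[0]
    print(nm,cv2.contourArea(k),cc,r,s[:2],np.sqrt(s[2]+s[:2]@s[:2]))
def planar(c,uv,z):
    m=c['mtx'];V=np.linalg.inv(c['view']);r=V[:3,:3]@np.array([(uv[0]-m[0,2])/m[0,0],-(uv[1]-m[1,2])/m[1,1],-1]);o=V[:3,3];return o+r*(z-o[2])/r[2]
c=cam('scene');fitpan(c['image'][:,:,::-1].copy(),lambda p:planar(c,p,.047),(255,240),'scene')
s=cam('side');fitpan(s['image'][:,:,::-1].copy(),lambda p:planar(s,p,.047),(328,307),'side')
w={'mtx':cam('wrist')['mtx'],'view':np.array([[0.4993, 0.8664, 0.0009, -0.1008], [-0.8277, 0.4773, -0.2952, 0.5437], [-0.2562, 0.1467, 0.9554, -0.2595], [0.0, 0.0, 0.0, 1.0]])}
fitpan(cv2.imread('pics/w1.png'),lambda p:fish(w,p,.047),(540,127),'w1')
print(readout.current_t(), proj(c,[.5413,.0774,.047]))
E
```

```text
scene 2466.0 (527.9300537109375, 63.43571853637695) 87.97980499267578 [0.5240525  0.06286186] 0.08332026362520929
side 2203.5 (538.7335205078125, 63.65089797973633) 69.28154754638672 [0.53948331 0.06572773] 0.06453906931388029
w1 11329.0 (528.5444946289062, 63.026092529296875) 93.21147918701172 [0.52887343 0.05949079] 0.08695850319090342
13.8 [253.45140511 239.06880473]
```

```bash
python3 - <<'E'
from h import *
def planar(c,uv,z):
    m=c['mtx'];V=np.linalg.inv(c['view']);r=V[:3,:3]@np.array([(uv[0]-m[0,2])/m[0,0],-(uv[1]-m[1,2])/m[1,1],-1]);o=V[:3,3];return o+r*(z-o[2])/r[2]
def go(img,to,seed,nm):
    im=cv2.bilateralFilter(img,7,30,5).astype(int)
    x,y=seed; print(nm,'pan',im[y,x],)
    m=((im[:,:,0]-im[:,:,1]>4)&(im[:,:,1]>165)).astype(np.uint8)
    m=cv2.morphologyEx(m,cv2.MORPH_OPEN,np.ones((3,3),np.uint8))
    n,l,st,ce=cv2.connectedComponentsWithStats(m); m=(l==l[y,x]).astype(np.uint8)
    k=max(cv2.findContours(m,0,1)[0],key=cv2.contourArea)
    P=np.array([to(p) for p in cv2.convexHull(k)[:,0]])[:,:2]
    A=np.c_[2*P,np.ones(len(P))];s=np.linalg.lstsq(A,(P**2).sum(1),rcond=None)[0]
    print(st[l[y,x]],s[:2].round(4),np.sqrt(s[2]+s[:2]@s[:2]).round(4))
c=cam('scene');go(c['image'][:,:,::-1].copy(),lambda p:planar(c,p,.047),(255,240),'scene')
s=cam('side');go(s['image'][:,:,::-1].copy(),lambda p:planar(s,p,.047),(328,307),'side')
w={'mtx':cam('wrist')['mtx'],'view':np.array([[0.4993, 0.8664, 0.0009, -0.1008], [-0.8277, 0.4773, -0.2952, 0.5437], [-0.2562, 0.1467, 0.9554, -0.2595], [0.0, 0.0, 0.0, 1.0]])}
go(cv2.imread('pics/w1.png'),lambda p:fish(w,p,.047),(540,127),'w1')
b=lambda u,v:(173+u/5,178+v/5)
P=np.array([planar(c,b(*q),.047)[:2] for q in [(272,310),(548,305),(440,206),(400,408)]])
A=np.c_[2*P,np.ones(len(P))];s=np.linalg.lstsq(A,(P**2).sum(1),rcond=None)[0];print(s[:2],np.sqrt(s[2]+s[:2]@s[:2]))
E
```

```text
scene pan [209 202 206]
[ 228  219   54   41 1706] [0.5435 0.0757] 0.0562
side pan [225 219 222]
[ 299  286   59   42 1959] [0.5427 0.0782] 0.0556
w1 pan [238 232 232]
[ 499   75   83  101 6627] [0.545  0.0765] 0.0567
[0.54410868 0.07513142] 0.05720457199725419
```

```bash
python3 - <<'E'
from h import *
p=[.5052,-.1790]; o=[-90,0,-75.2]
hand.command_gripper(.060)
manip.goto([*p,.165],o)
print(manip.line_to([*p,.118],velocity=.08,max_force=8))
hand.command_gripper(.015,squeeze=30)
print(readout.current_width(),readout.current_wrist_force().round(2),readout.current_wrist_torque().round(3))
f0=readout.current_wrist_force()
for z in [.122,.130,.145]:
    r=manip.line_to([*p,z],velocity=.04,max_force=14)
    print(z,r,readout.current_ee_pos().round(4),readout.current_wrist_force().round(2))
    if r: break
cam('scene','s5.png');cam('side','sd5.png');print(readout.current_t(),readout.current_width())
E
```

```text
False
0.029840191200055412 [-0.41  1.21  1.59] [ 0.171  0.203 -0.036]
0.122 False [ 0.5045 -0.1785  0.1215] [-0.17  1.55 -4.09]
0.13 False [ 0.5049 -0.1788  0.1303] [-1.41  2.06 -3.78]
0.145 False [ 0.5053 -0.179   0.1454] [-0.88  1.93 -4.56]
17.1583 0.029861530172217127
```

Load ≈ 4–5 N, so the canister is coming free. I'll continue the lift.

```bash
python3 - <<'E'
from h import *
p=[.5052,-.1790]; o=[-90,0,-75.2]
print(manip.line_to([*p,.24],velocity=.07,max_force=14),readout.current_wrist_force().round(2),readout.current_wrist_torque().round(3),readout.current_width())
c=cam('wrist','w6.png');cam('scene','s6.png');d=cam('side','sd6.png')
im=np.vstack([np.hstack([cv2.resize(cv2.imread('pics/s6.png')[150:390,240:480],(400,400)),cv2.resize(cv2.imread('pics/sd6.png')[120:300,270:450],(400,400))])])
cv2.imwrite('pics/m6.png',im);print(readout.current_t())
E
```

```text
False [-0.18  0.1  -4.11] [-0.048  0.161 -0.008] 0.02986462820312539
18.8167
```

View pics/m6.png

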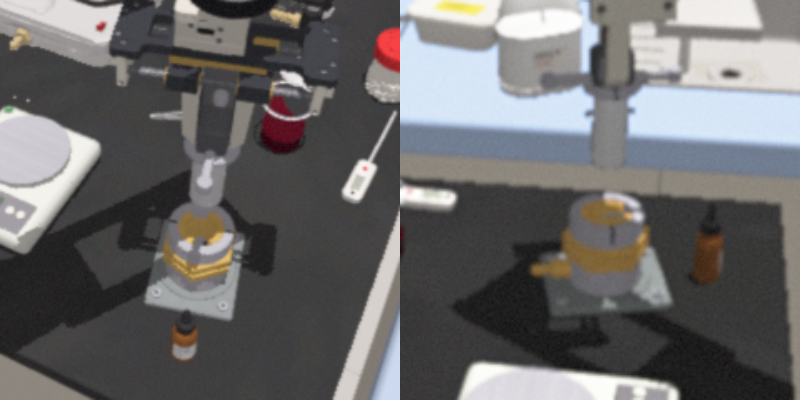

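The canister is clear of the well and upright, and the bottle hasn't moved. Next I'll carry it to the pan.

```bash
python3 - <<'E'
from h import *
q=[.5435,.0768]
manip.line_to([*q,.24],velocity=.15)
manip.line_to([*q,.165],velocity=.08)
manip.hold(.4)
print(readout.current_wrist_force().round(2))
r=manip.line_to([*q,.138],velocity=.015,max_force=2.0)
print(r,readout.current_ee_pos().round(4),readout.current_wrist_force().round(2),readout.current_wrist_torque().round(3),readout.current_t())
cam('scene','s7.png');d=cam('side','sd7.png')
im=np.hstack([cv2.resize(cv2.imread('pics/s7.png')[130:310,160:340],(400,400)),cv2.resize(cv2.imread('pics/sd7.png')[190:370,240:420],(400,400))])
cv2.imwrite('pics/m7.png',im)
E
```

```text
[ 0.47  0.73 -4.89]
True [0.5435 0.0768 0.1447] [-0.39  0.24  4.72] [-0.069  0.125  0.051] 23.425
```

View pics/m7.png

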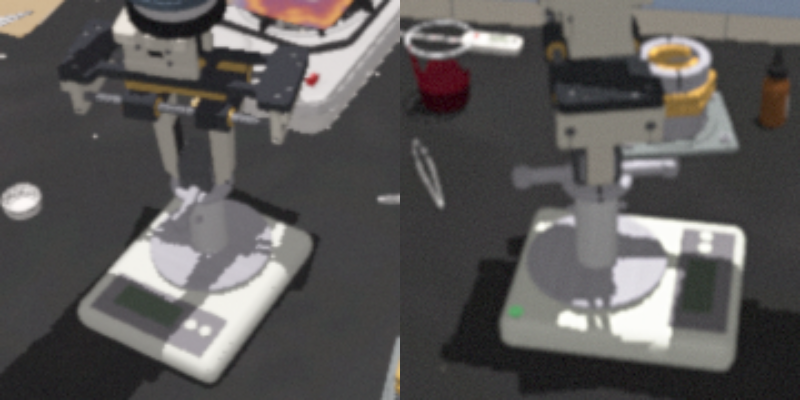

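```bash
python3 - <<'E'
from h import *
q=[.5435,.0768]
hand.command_gripper(.036,squeeze=5)
hand.command_gripper(.062)
print(readout.current_wrist_force().round(2),readout.current_width())
manip.line_to([*q,.26],velocity=.1)
c=cam('wrist','w8.png')
for t in ['canister_grip','pan','wing']:
    r=place_of('wrist',t)
    print(t,[(round(d['conf'],2),toworld(c,d['centre']).round(4).tolist()) for d in r[:3]])
s=cam('scene','s8.png');d=cam('side','sd8.png')
for n,k in [('scene',s),('side',d)]:
  for t in ['canister_grip','dye_bottle_mid','wax_cup_mid']:
    r=place_of(n,t)
    print(n,t,[(round(d_['conf'],2),toworld(k,d_['centre']).round(4).tolist()) for d_ in r[:2]])
im=np.hstack([cv2.resize(cv2.imread('pics/s8.png')[130:310,160:340],(400,400)),cv2.resize(cv2.imread('pics/sd8.png')[190:370,240:420],(400,400))])
cv2.imwrite('pics/m8.png',im);print(readout.current_t())
E
```

```text
[-0.51 -0.28  0.01] 0.06194561173430205
canister_grip [(0.81, [0.5512, 0.0779, 0.1555])]
pan [(0.81, [0.548, 0.0776, 0.0457])]
wing [(0.91, [0.5917, 0.0876, 0.1293])]
scene canister_grip []
scene dye_bottle_mid [(0.71, [0.4025, -0.2089, 0.04])]
scene wax_cup_mid [(0.95, [0.7465, -0.1945, 0.0422])]
side canister_grip [(0.78, [0.5407, 0.0754, 0.1518]), (0.74, [0.5906, 0.0891, 0.1381])]
side dye_bottle_mid [(0.83, [0.4021, -0.2077, 0.0471])]
side wax_cup_mid [(0.96, [0.7379, -0.1917, 0.043])]
26.4583
```

View pics/m8.png

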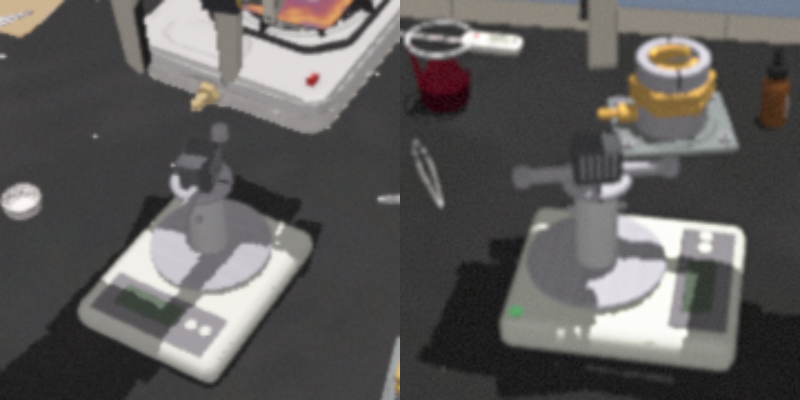

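View pics/w8.png

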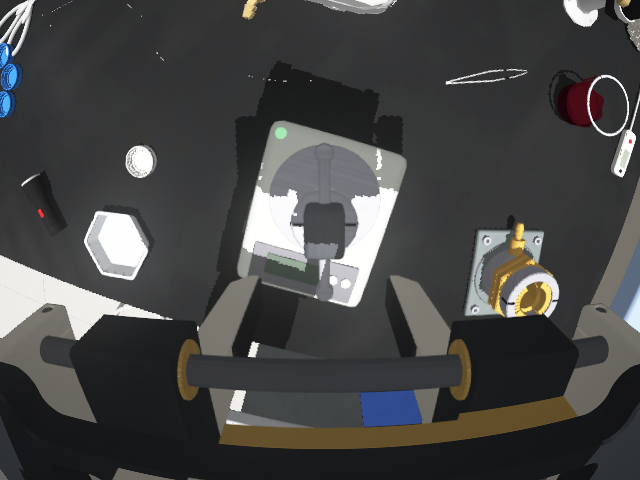

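```bash
python3 - <<'E'
from h import *
c=cam('wrist')
A=fish(c,(324,152),.135);B=fish(c,(325,289),.135);print((A+B)/2,np.linalg.norm(A-B))
print(readout.current_wrist_force().round(2),readout.current_t())
order.hand_in()
E
```

```text
[0.54616013 0.07672537 0.135     ] 0.11405731400597345
[ 0.04 -0.17 -0.31] 26.5083
the job is handed in; nothing more can be done
```

The canister is out of the dock, standing upright near the middle of the balance pan and released. I handed the job in at about 26.5 s; no verdict comes back.

- **Turning:** I gripped the head by its flats and turned it about 138° clockwise, letting it rise 7 mm with the thread. From above, the head and collar lines agreed to about 1°.
- **Lifting:** I re-gripped it and drew it straight up. The wrist carried about 4–5 N, and there was no sign of jamming.
- **Placing:** I lowered it until it touched the pan. Contact came at a tool height of 0.1447 m, against an expected 0.144 m. The push was about 4.7 N at contact, and it fell to nothing when I opened the gripper.
- **Last checks:** The arm was well clear, with almost no wrist force. My measurement of the wings put the canister's axis at (0.546, 0.077), and the pan centre at (0.5435, 0.077), so it is within about 3 mm of centre. The dye bottle and wax cup read within about 5 mm of their first positions, which is measuring error.
- **Disagreements:** The wrist-camera network put the grip at x = 0.551, but the side camera put it at 0.541. The wrist camera also put the pan at x = 0.548. Its readings seem to lean a few millimetres in +x. In the final scene view the network did not find the canister, though the picture shows it standing.

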